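Right the fallen sample bottle and close the row

TASK

One sample bottle in the rack has tipped over and leans on the front bar. Stand it upright on its own round mark, without disturbing the two bottles beside it, and let go of it. Then take the grey divider card from its stand and put it upright into the blue slot at the right-hand end of the rack, fully down, and let go.

Things in the scene. Friction and masses are not known exactly. Their poses are not given: they have to be found in the camera images.
- bottle_mid (a point): the tipped bottle: white screw-cap bottle, 57 mm across the body, 108 mm tall (cap 49 mm across, 16 mm high; body straight from 8 to 71 mm up), about 0.17 kg. The point is its centre, 54 mm from the underside; z runs to the cap. At first it leans 52 deg from vertical to the front of the rack, foot rim on the plate at its mark, side on the front bar about 60 mm up
- near_1_mid (a point): a like bottle standing upright on another mark, to be left alone; its centre, 54 mm up
- near_2_mid (a point): a like bottle standing upright on the remaining mark, to be left alone; its centre, 54 mm up
- mark_left (a point): centre of the left round mark (blue ring, 66 mm across) on top of the rack's white plate, 6 mm above the desk. Axes: x to the rack's rear (away from the robot), y along the row to the left, z up. Marks are 100 mm apart
- mark_middle (a point): centre of the middle mark, as mark_left. A steel front bar (7 mm thick) runs along the row 66 mm in front of the marks, top 50 mm above the desk, with V dips down to 40 mm before each mark
- mark_right (a point): centre of the right mark, as mark_left. A rear bar (7 mm thick) runs along the row 38 mm behind the marks, top 44 mm above the desk
- slot (a point): centre of the floor of the blue card slot at the rack's right end, axes as the rack. It runs along the rack's x, 110 mm long inside, 9 mm wide, 28 mm deep (floor 6 mm, top 34 mm above the desk), mouth chamfered to about 16 mm; 82 mm to the right of mark_right and 20 mm in front of the row's line
- card_mid (a point): the divider: stiff grey card, 98 x 98 mm, 6 mm thick, 0.05 kg. The point is its centre; x is normal to its faces, z runs from lower to upper edge. At first it leans 30 deg from vertical, upper edge towards the rack, on a fixed metal stand: back plate under the lower 56 mm, toe with a 10 mm lip before its foot; the upper 40 mm are free on both faces
- card_foot (a point): middle of the card's lower edge, 49 mm below card_mid along its z
There are look-alikes about, which are no part of the job. Leave any purple or red look-alike of the part that bears near_1_mid alone.

How it is judged:
By the outcome, as a careful person would: the job done as asked, in the order asked, and still so for the second after the job is handed in, with the robot touching nothing.
It also fails if it takes over 58 s, if anything falls off the work surface, if the arm or the gripper's body presses on something with over 40 N, if the wrist force passes 120 N, or if a joint passes its speed limit or range.

ROBOT

A 6-joint arm with a two-finger parallel gripper is mounted at the origin on a cart in front of the work surface, level with it; the furniture and walls round the work are solid. World frame = base frame: x ahead of the robot, y to its left, z up, the work surface at z = 0. Lengths are in m, angles in rad, forces in N, time in s.
With the tool pointing down it reaches from about 0.275 to 0.775 m from the base axis. Payload 14.6 kg.
Tool frame: the origin (TCP) lies on the centre line of the jaws, within the pads' length; the fingertips stand 22 mm ahead of it and the grasp point (between the pads) lies 3 mm ahead of it; z points along the fingers, y is the line along which they close (so a half turn about z gives the same grasp; the last joint's range is limited). The gripper opens to 85 mm and grips with 20 to 120 N. Pads are 22 mm wide; open, the fingers measure 114 mm over their backs; the gripper's body (76 mm by 85 mm) begins 54 mm behind the grasp point. The pads swing forward as they close: fully open they stand 13 mm farther back than shut.
Start: joints at [1.106, 0.263, -0.048, 1.259, 0, 1.415], TCP at [0.16, 0.5, 0.218] pointing down, gripper open.
Joint ranges: [-2.65, 2.65], [-0.89, 1.7], [-1.18, 1.37], [-2.13, 2.11], [-1.35, 1.29], [-3.14, 3.14]. Speed limits (rad/s): [1.89, 1.89, 2.57, 2.79, 3.14, 3.14].

INTERFACE

Orientations are given as [roll, pitch, yaw] about the fixed x, y, z axes, in that order (R = Rz(yaw) Ry(pitch) Rx(roll)).
In Python, from station import env, vision, order gives the robot as it stands.
- The arm moves only by the tool move_arm, never from a script. Its argument "deltas" is a list of rows, each a list of 3 entries, a list of its own where there are three numbers: the opening, from -1 (shut) to 1 (fully open), then the shift along the tool's x, y, z in m, then the turn, a rotation vector about the tool's x, y, z in rad. In form: [[gripper, [x, y, z], [ax, ay, az]], ...]. A call has 1 to 12 rows; each row is the pose to reach, as a shift and turn from the pose commanded when the call began, along the tool's axes at that moment; what a row does not reach only later rows make up. A row lasts 1/8 s, in which the tool goes at most 62.5 mm and 10.7 degrees, less where a joint would pass 70% of its speed; a pose out of reach is approached as far as the arm can. A call with a gripper value outside its range is refused whole. The fingers move at their own pace and stop on an object; "newtons" is the grip in N (left out, the last holds). Time passes only in rows, so rows that repeat a pose let the fingers close. It gives the time, the measured TCP pose, the force, the opening and the grip force at its end, in the units of the state.
- env.read_state(): the state, without advancing time (a new reading comes with each control period).
- vision.get_image(name): name is "scene" or "top"; returns a dict with "pixels" (420x560x3 uint8, red, green, blue), "fov_y" (degrees; the focal length in pixels is half the picture's height over the tangent of half this angle, whatever the lens; pixels are square), "cx", "cy" (the principal point, pixels), "R" (3x3) and "t" (3): a world point X has camera coordinates R X + t. Camera axes: x right, y down, z forward; pixel columns grow to the right and rows downward; lengths in m; the calibration is good to about 2 mm. A picture is of the moment at which its call begins. There is no depth.
- order.hand_in(): hands the job in; it is judged then, once.
The state is a dict: "time_s": time; "joint_pos": joint angles; "dq": joint speeds; "joint_efforts": joint torques, N m; "eef_pos": TCP position; "tool_rot": TCP orientation; "contact_force": force on the tool from outside, world axes, zero at the start; "torque": the same for the moment, N m; "opening": opening from 0.0 (shut) to 1.0 (fully open); "grip_force": force on a finger pad.
Only numpy, scipy, OpenCV 4.12 (cv2) and the standard library are available. Lean on these libraries where they do the work, as an engineer would, in place of code of your own. Each camera call takes 0.05 s, during which the arm holds its last target. There are 200 camera calls.

## Working session

There is one attempt and no reset: what is moved stays moved. The work goes in short steps, Python scripts to look and compute and a tool call to move; the robot and the scene stay as the last step left them, time stands still between calls to the robot, and variables do not carry over. Pictures are saved under pics/ and viewed, at most 10 in all, crops included, and the job is handed in when it is done.

Besides the shell and the picture viewer there is one more tool, called by a JSON object that holds its "api" and its "payload". move_arm: Moves the arm, as the interface text tells. Its arguments: {"type":"object","properties":{"deltas":{"type":"array","items":{"type":"array"}},"newtons":{"type":"number"}},"required":["deltas"]}

```bash
mkdir -p pics
python3 - <<'E'
from station import env,vision,order
import cv2,numpy as np
s=env.read_state();print(s)
for n in("scene","top"):
    g=vision.get_image(n);cv2.imwrite(f"pics/{n}0.png",g["pixels"][:,:,::-1]);np.savez(f"{n}0.npz",**g)
    print(n,g["fov_y"],g["cx"],g["cy"],g["R"],g["t"])
E
```

```text
{'time_s': 0.0, 'joint_pos': array([ 1.10572247e+00,  2.63494501e-01, -4.89246939e-02,  1.25935880e+00,
        2.29441545e-06,  1.41549649e+00]), 'dq': array([-0.00040359, -0.0001384 , -0.00083001, -0.00026082, -0.0013019 ,
        0.00187698]), 'joint_efforts': array([ 4.70036885e-04, -6.37623167e+01,  3.84572160e+01,  1.36604111e-02,
       -1.82948420e-04, -8.08129755e-06]), 'eef_pos': array([0.15992597, 0.4997687 , 0.21754431]), 'tool_rot': array([-3.14062316e+00, -1.54106922e-04,  2.83181855e+00]), 'contact_force': array([ 0.01795433, -0.10405031,  0.06444565]), 'torque': array([-0.00112155,  0.00476688,  0.00626824]), 'grip_force': 0.0, 'opening': 0.9995509584274432}
scene 53.096358082416096 279.04028131205206 206.4698053831325 [[ 0.63618501 -0.77114615 -0.02454096]
 [-0.39587472 -0.29895914 -0.86827797]
 [ 0.66223247  0.56210057 -0.49547059]] [-0.28580475  0.24315297  0.8971198 ]
top 54.03363546084118 279.34229065649765 205.12922691151638 [[ 0.02915729 -0.99956557 -0.0043038 ]
 [-0.99567083 -0.02866298 -0.08841961]
 [ 0.08825783  0.00686324 -0.99607402]] [-0.0193252   0.4575011   1.01023954]
```

View pics/scene0.png

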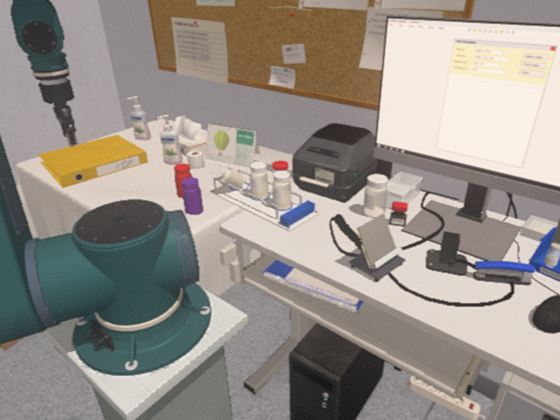

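View pics/top0.png

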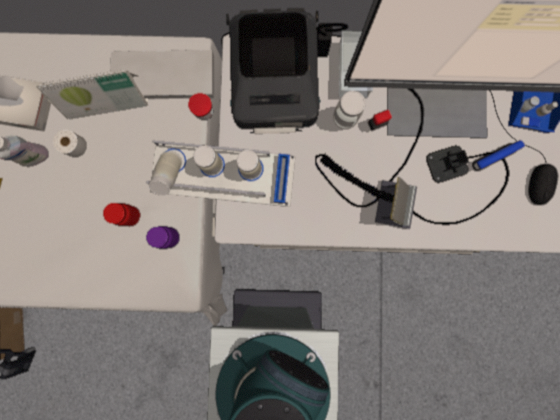

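The scene view shows the rack (220–315, 165–225) with its blue slot at (298,214) and the card on its stand at (380,240). In the top view the tipped bottle is the left one at (168,170), the upright bottles are at (208,160) and (249,165), the slot is at (282,178) and the card at (402,203). Next I'll enlarge these areas.

Run:
```python
import cv2,numpy as np
t=cv2.imread("pics/top0.png");s=cv2.imread("pics/scene0.png")
a=cv2.resize(t[135:215,145:305],None,fx=5,fy=5,interpolation=cv2.INTER_CUBIC)
b=cv2.resize(t[160:240,310:430],None,fx=3.3,fy=3.3,interpolation=cv2.INTER_CUBIC)
cv2.imwrite("pics/c1.png",a)
c=cv2.resize(s[155:230,205:325],None,fx=5,fy=5,interpolation=cv2.INTER_CUBIC)
d=cv2.resize(s[205:285,320:410],None,fx=2.5,fy=2.5,interpolation=cv2.INTER_CUBIC)
def st(*L):
    w=max(x.shape[1] for x in L);return np.vstack([np.pad(x,((0,0),(0,w-x.shape[1]),(0,0))) for x in L])
cv2.imwrite("pics/c2.png",st(c,d)[:600])
cv2.imwrite("pics/c3.png",cv2.resize(np.hstack([t[165:240,365:440],s[205:280,330:405]]),None,fx=5,fy=5,interpolation=cv2.INTER_CUBIC))
```

```text
(no output)
```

View pics/c1.png

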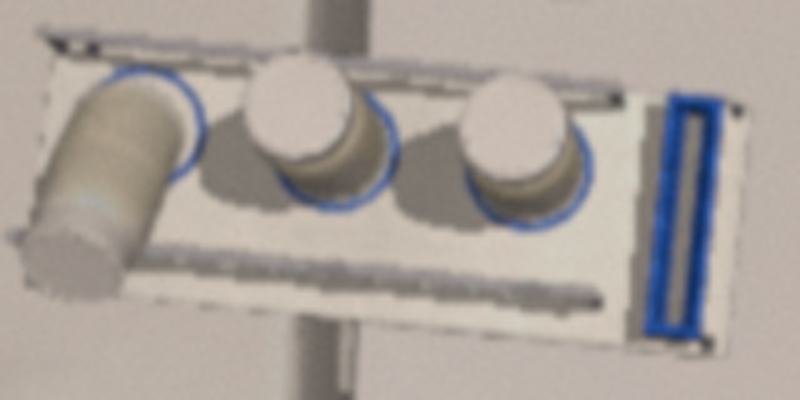

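View pics/c2.png

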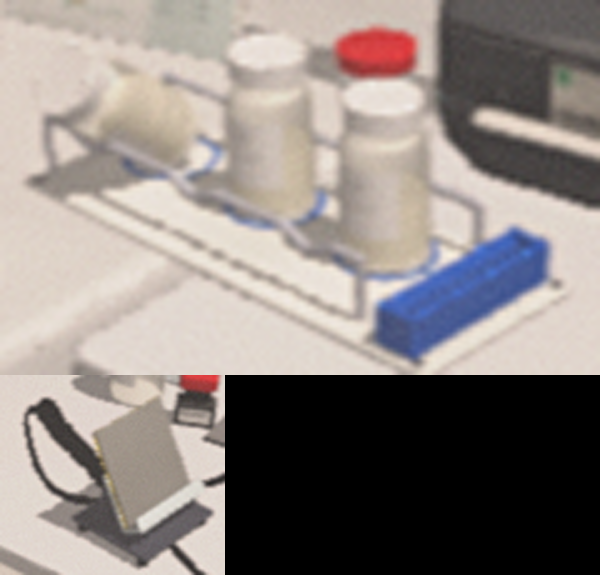

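View pics/c3.png

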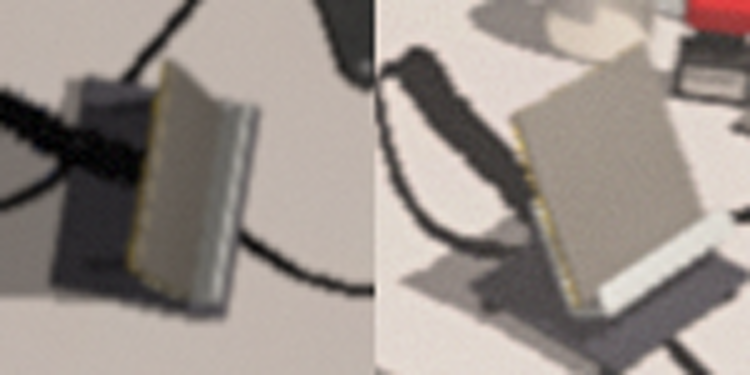

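The crops show the left ring around the tipped bottle's foot, with the cap disc near crop (75,262), i.e. top (160,187.5). The upright caps are near (298,105) and (513,128), and the slot rim runs from (695,100) to (675,335). The card's upper edge in the top view runs from (398,177.5) to (391,218.5), and in the scene view from (358,228.7) to (383,213).

```bash
cat > h.py <<'E'
import numpy as np,cv2
from scipy.optimize import least_squares
from scipy.spatial.transform import Rotation as Ro
class Cam:
    def __init__(s,g):
        s.R,s.t=np.array(g["R"]),np.array(g["t"]);s.f=210/np.tan(np.radians(float(g["fov_y"]))/2)
        s.c=np.array([float(g["cx"]),float(g["cy"])]);s.o=-s.R.T@s.t;s.p=np.array(g["pixels"])
    def ray(s,uv):
        uv=np.atleast_2d(uv).astype(float);d=np.c_[(uv-s.c)/s.f,np.ones(len(uv))]@s.R
        return d/np.linalg.norm(d,axis=1)[:,None]
    def plane(s,uv,z):
        d=s.ray(uv);return (s.o+d*((z-s.o[2])/d[:,2])[:,None])
    def pix(s,X):
        c=np.atleast_2d(X)@s.R.T+s.t;return c[:,:2]/c[:,2:]*s.f+s.c
def tri(c1,u1,c2,u2):
    A=0;b=0;ds=[]
    for c,u in((c1,u1),(c2,u2)):
        d=c.ray(u)[0];P=np.eye(3)-np.outer(d,d);A=A+P;b=b+P@c.o;ds.append(P)
    X=np.linalg.solve(A,b);return X,[np.linalg.norm(P@(X-c.o))for P,c in zip(ds,(c1,c2))]
def blue(c):
    h=cv2.cvtColor(c.p,cv2.COLOR_RGB2HSV);return cv2.inRange(h,(100,70,40),(128,255,255))
E
cat > m.py <<'E'
from h import *
T=Cam(np.load("top0.npz"));S=Cam(np.load("scene0.npz"))
def pts(c,b):
    m=blue(c);v,u=np.nonzero(m);k=(u>b[0])&(u<b[1])&(v>b[2])&(v<b[3]);return np.c_[u,v][k]
tp=pts(T,(150,268,140,195));sp=pts(S,(215,296,160,215))
# drop slot pixels in scene: keep those whose z=6 cast is far from slot
sl=pts(T,(268,300,145,210));r=cv2.minAreaRect(sl.astype(np.float32));sc=T.plane(r[0],.034)[0]
bx=T.plane(cv2.boxPoints(r),.034)
e=sorted([(np.linalg.norm(bx[i,:2]-bx[i-1,:2]),bx[i]-bx[i-1]) for i in range(4)],key=lambda q:q[0])
d=e[-1][1];d=d*np.sign(d[0]);print("slot top c",sc,"len",e[-1][0],e[0][0],"yaw",np.arctan2(d[1],d[0]))
P0=T.plane(tp,.006)[:,:2];P1=S.plane(sp,.006)[:,:2];P1=P1[np.hypot(*(P1-sc[:2]).T)>.065+0*P1[:,0]]
print(len(P0),len(P1))
def fit(P,o=(0,0,0)):
    def f(q):
        c,s=np.cos(q[2]),np.sin(q[2]);Y=np.array([c*0-s,0])
        y=np.array([-s,c]);C=[q[:2]+k*.1*y for k in(1,0,-1)]
        return np.min([np.abs(np.hypot(*(P-m).T)-.032) for m in C],axis=0)
    y0=np.arctan2(d[1],d[0]);c,s=np.cos(y0),np.sin(y0)
    g=sc[:2]+.182*np.array([-s,c])+.02*np.array([c,s])
    R=least_squares(f,[*g,y0],loss="soft_l1",f_scale=.002);return g,R.x,np.median(np.abs(f(R.x)))
print(fit(P0));print(fit(P1));print(fit(np.r_[P0,P1]))
n=lambda u,v:((u+.5)/5-.5+145,(v+.5)/5-.5+135)
for q in((298,105),(513,128)):print("cap",T.plane(n(*q),.114))
print("tipcap",T.plane(n(75,262),.095))
t=lambda u,v:((u+.5)/5-.5+365,(v+.5)/5-.5+165);s=lambda u,v:((u-374.5)/5-.5+330,(v+.5)/5-.5+205)
A=tri(T,t(130,268),S,s(515,118));B=tri(T,t(165,62),S,s(640,40));print("card near",A,"far",B,np.linalg.norm(A[0]-B[0]))
print("near lower (scene)",S.plane(s(575,310),.015),"lip top",T.plane([t(257,105),t(225,312)],.02))
E
python3 m.py
```

```text
slot top c [ 0.52457441 -0.00896985  0.034     ] len 0.12180572201863923 0.027671642204873916 yaw -0.07392547123203348
108 1
(array([0.55796197, 0.1710559 ]), array([ 0.56017858,  0.17167621, -0.0617087 ]), np.float64(0.0008640725224453426))
(array([0.55796197, 0.1710559 ]), array([ 0.55669527,  0.17413918, -0.07392547]), np.float64(1.1891935977614843e-09))
(array([0.55796197, 0.1710559 ]), array([ 0.56016115,  0.17171709, -0.06165335]), np.float64(0.0008568611386509072))
cap [[0.55889421 0.16936679 0.114     ]]
cap [[0.5509757  0.07009311 0.114     ]]
tipcap [[0.48563065 0.27376017 0.095     ]]
card near (array([ 0.4269671 , -0.25880968,  0.11632107]), [np.float64(1.4902226102799272e-05), np.float64(1.4902226102770012e-05)]) far (array([ 0.52096573, -0.27342492,  0.11935316]), [np.float64(5.9314625075999494e-05), np.float64(5.931462507587113e-05)]) 0.09517636698474984
near lower (scene) [[ 0.43690793 -0.29391824  0.015     ]] lip top [[ 0.51693889 -0.34743935  0.02      ]
 [ 0.41261909 -0.33153555  0.02      ]]
```

```bash
cat > k.py <<'E'
from h import *
YAW=-.07;M=np.array([.5590,.1710,0.])
XR=np.array([np.cos(YAW),np.sin(YAW),0]);YR=np.array([-np.sin(YAW),np.cos(YAW),0]);UP=np.array([0,0,1.])
L=M+.1*YR
def rk(o,x,y,z):return o+x*XR+y*YR+z*UP
def rot(y,z):y=np.array(y);z=np.array(z);z=z/np.linalg.norm(z);x=np.cross(y,z);x/=np.linalg.norm(x);return np.c_[x,np.cross(z,x),z]
def tilt(a):return rot(YR,np.sin(a)*XR-np.cos(a)*UP)
def rows(st,poses):
    R0=Ro.from_euler("xyz",st["tool_rot"]);p0=st["eef_pos"]
    for g,R in poses: # g grasp point
        R=np.array(R);t=g-.003*R[:,2]
        print(np.round(R0.inv().apply(t-p0),3).tolist(),np.round((R0.inv()*Ro.from_matrix(R)).as_rotvec(),3).tolist())
E
python3 - <<'E'
from k import *
from station import env
T=Cam(np.load("top0.npz"));S=Cam(np.load("scene0.npz"))
print("purple",T.plane([(162,237),(122,213)],.10),S.plane([(191,186),(182,170)],.10))
a=np.radians(52);u=rk(L,-.0015,0,.0285);ax=-np.sin(a)*XR+np.cos(a)*UP
R=tilt(np.radians(37));g=u+.067*ax
print(g)
rows(env.read_state(),[(np.array([.30,.36,.30]),tilt(.3)),(g-.10*R[:,2],R),(g,R)])
E
```

```text
purple [[0.36966393 0.26039401 0.1       ]
 [0.42212761 0.3557697  0.1       ]] [[0.3552901  0.25189957 0.1       ]
 [0.41159282 0.36204867 0.1       ]]
[0.51183054 0.27455277 0.06974932]
[-0.175, -0.091, -0.085] [-0.037, -0.299, -0.238]
[-0.344, -0.122, 0.066] [-0.078, -0.643, -0.231]
[-0.402, -0.108, 0.145] [-0.078, -0.643, -0.231]
```

{"api": "move_arm", "payload": {"deltas": [[0.7, [-0.06, -0.03, -0.03], [-0.01, -0.1, -0.08]], [0.7, [-0.115, -0.06, -0.06], [-0.02, -0.2, -0.16]], [0.7, [-0.175, -0.091, -0.085], [-0.037, -0.299, -0.238]], [0.7, [-0.175, -0.091, -0.085], [-0.037, -0.299, -0.238]], [0.7, [-0.23, -0.1, -0.04], [-0.05, -0.42, -0.235]], [0.7, [-0.29, -0.11, 0.01], [-0.065, -0.54, -0.233]], [0.7, [-0.344, -0.122, 0.066], [-0.078, -0.643, -0.231]], [0.7, [-0.344, -0.122, 0.066], [-0.078, -0.643, -0.231]], [0.7, [-0.344, -0.122, 0.066], [-0.078, -0.643, -0.231]], [0.7, [-0.344, -0.122, 0.066], [-0.078, -0.643, -0.231]]]}}

```text
time_s: 1.35
eef_pos: [0.4504, 0.279, 0.1523]
tool_rot: [3.141, 0.645, 3.07]
contact_force: [0.2, 0.4, 1.4]
opening: 0.852
grip_force: 0.0
```

Run:
```python
from k import *
from station import env,vision
s=env.read_state();print(s["time_s"],s["joint_pos"],s["contact_force"],s["opening"])
a=np.radians(52);u=rk(L,-.0015,0,.0285);ax=-np.sin(a)*XR+np.cos(a)*UP
R=tilt(np.radians(37));g=u+.067*ax
rows(s,[(g-.10*R[:,2],R),(g,R)])
t,c=[vision.get_image(n)["pixels"] for n in("top","scene")]
f=lambda x:cv2.resize(np.ascontiguousarray(x[:,:,::-1]),None,fx=4,fy=4,interpolation=cv2.INTER_CUBIC)
cv2.imwrite("pics/p1.png",np.vstack([f(t[140:215,110:300]),f(c[140:215,150:340])]))
```

```text
1.35 [ 0.6164411   0.0435216  -0.75399283  0.2459143  -0.39124862  0.58050925] [0.19538007 0.43208825 1.40851804] 0.8517491289764403
[0.0, -0.0, -0.0] [-0.0, -0.0, -0.001]
[0.0, -0.0, 0.1] [-0.0, -0.0, -0.001]
```

View pics/p1.png

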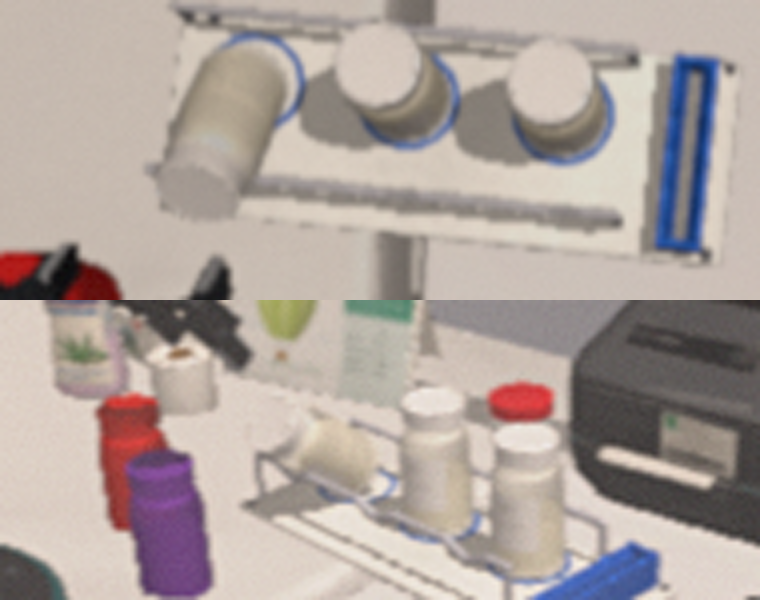

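The tipped bottle is unchanged. In the top view the finger tips appear at about (129,202) and (163,204), which looks a bit off from prediction, so I'll overlay the predicted points before closing in.

Run:
```python
from k import *
from station import env,vision
s=env.read_state();R=Ro.from_euler("xyz",s["tool_rot"]).as_matrix();p=s["eef_pos"]
out=[]
for n,b in(("top",(100,150)),("scene",(150,110))):
    g=vision.get_image(n);c=Cam(g)
    im=cv2.resize(np.ascontiguousarray(c.p[b[1]:b[1]+75,b[0]:b[0]+110,::-1]),None,fx=4 if 0 else 6,fy=6,interpolation=cv2.INTER_CUBIC)[:300*2//1][:450]
    for q,col in((R@[0,.036,.012]+p,(0,255,0)),(R@[0,-.036,.012]+p,(0,255,0)),(R@[0,0,.103]+p,(0,0,255)),(R@[0,0,-.051]+p,(255,0,0))):
        x=(c.pix(q)[0]-b)*6;cv2.circle(im,tuple(int(i) for i in x),4,col,-1);print(n,c.pix(q)[0])
    out.append(cv2.resize(im,(440,300)))
cv2.imwrite("pics/p2.png",np.vstack(out))
```

```text
top [133.69876997 194.89444745]
top [166.03233892 198.07783395]
top [162.31366202 177.13107432]
top [139.92077328 211.92753641]
scene [202.03178321 155.6293081 ]
scene [216.7315618  161.70775123]
scene [225.0900912  174.25211392]
scene [197.24419931 146.75432868]
```

View pics/p2.png

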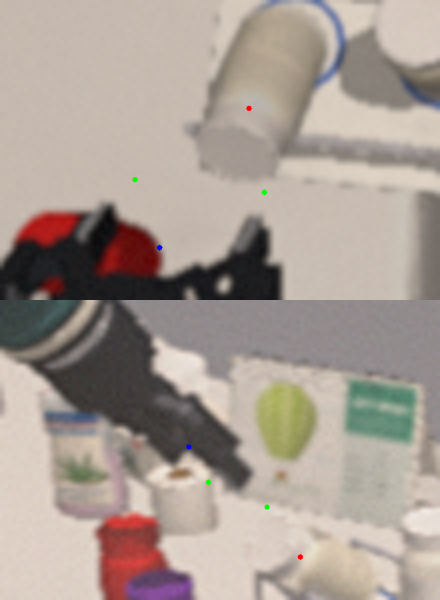

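The predicted finger points (green) lie ahead of the visible tips, about 7 px further toward the bottle in both views. So the fingers seem to sit further back along the tool axis than predicted, and I'll quantify that by differencing against the first pictures.

```bash
cat > tips.py <<'E'
from k import *
from station import env,vision
def tips(tag=""):
    s=env.read_state();R=Ro.from_euler("xyz",s["tool_rot"]).as_matrix();p=s["eef_pos"]
    for n in("top","scene"):
        b=Cam(np.load(n+"0.npz"));c=Cam(vision.get_image(n))
        d=np.abs(cv2.GaussianBlur(c.p,(3,3),0).astype(int)-cv2.GaussianBlur(b.p,(3,3),0)).sum(2)
        dark=(d>90)&(c.p.sum(2)<330)
        v,u=np.nonzero(dark);uv=np.c_[u,v]
        for y in(.045,-.045):
            # strip of pixels along this finger: coordinate along tool z at lateral offset y
            zs=np.linspace(-.06,.06,121);q=c.pix(p+np.outer(np.ones(121),R[:,1]*y)+np.outer(zs,R[:,2]))
            on=[np.min(np.hypot(*(uv-k).T))<2 for k in q]
            print(tag,n,y,"foremost z",zs[np.nonzero(on)[0]].max() if any(on) else None)
if __name__=="__main__":tips()
E
python3 tips.py
```

```text
top 0.045 foremost z -0.007999999999999993
 top -0.045 foremost z -0.015
 scene 0.045 foremost z -0.013999999999999999
 scene -0.045 foremost z -0.022
```

{"api": "move_arm", "payload": {"deltas": [[0.7, [0, 0, 0.035], [0, 0, 0]], [0.7, [0, 0, 0.07], [0, 0, 0]], [0.7, [0, 0, 0.07], [0, 0, 0]], [0.7, [0, 0, 0.07], [0, 0, 0]]]}}

```text
time_s: 2.15
eef_pos: [0.4922, 0.2763, 0.0968]
tool_rot: [3.141, 0.646, 3.071]
contact_force: [0.1, -0.1, 0.5]
opening: 0.849
grip_force: 0.0
```

```bash
python3 tips.py
python3 - <<'E'
from k import *
from station import vision
out=[]
for n,b in(("top",(110,150)),("scene",(170,120))):
    c=Cam(vision.get_image(n))
    out.append(cv2.resize(np.ascontiguousarray(c.p[b[1]:b[1]+75,b[0]:b[0]+100,::-1]),None,fx=4,fy=4,interpolation=cv2.INTER_CUBIC))
cv2.imwrite("pics/p3.png",np.hstack(out))
E
```

```text
top 0.045 foremost z -0.0049999999999999975
 top -0.045 foremost z -0.011999999999999997
 scene 0.045 foremost z -0.012999999999999998
 scene -0.045 foremost z -0.023
```

View pics/p3.png

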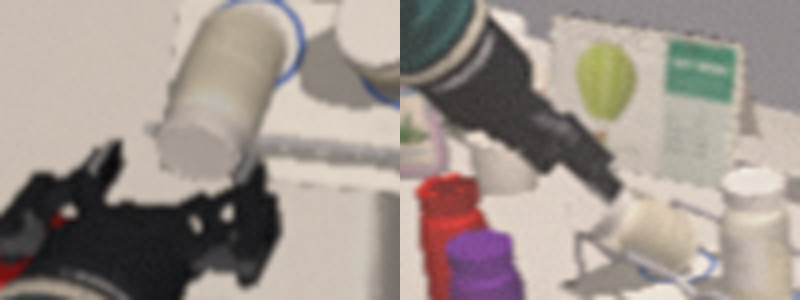

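The tips straddle the cap: in the top view at about (139,186) and (172,190), with the cap centre at (159,187). They are still above and behind it, and appear about 25 mm short along the tool axis. I'll advance to the nominal grasp and check the contact force.

{"api": "move_arm", "payload": {"deltas": [[0.7, [0, 0, 0.02], [0, 0, 0]], [0.7, [0, 0, 0.03], [0, 0, 0]], [0.7, [0, 0, 0.03], [0, 0, 0]]]}}

```text
time_s: 2.72
eef_pos: [0.5104, 0.2746, 0.0718]
tool_rot: [3.141, 0.646, 3.071]
contact_force: [0.6, -0.1, -0.9]
opening: 0.847
grip_force: 0.0
```

```bash
python3 tips.py
python3 - <<'E'
from k import *
from station import vision,env
s=env.read_state();R=Ro.from_euler("xyz",s["tool_rot"]).as_matrix();p=s["eef_pos"]
out=[]
for n,b in(("top",(120,140)),("scene",(190,130))):
    c=Cam(vision.get_image(n))
    im=cv2.resize(np.ascontiguousarray(c.p[b[1]:b[1]+70,b[0]:b[0]+70,::-1]),None,fx=5.7,fy=5.7,interpolation=cv2.INTER_CUBIC)
    a=np.radians(52);u=rk(L,-.0015,0,.0285);ax=-np.sin(a)*XR+np.cos(a)*UP
    for q,col in((p,(0,255,0)),(p+R[:,2]*.022,(0,255,0)),(u,(0,0,255)),(u+.108*ax,(0,0,255)),(u+.067*ax,(255,0,0))):
        x=(c.pix(q)[0]-b)*5.7;cv2.circle(im,tuple(int(i) for i in x),3,col,-1)
    out.append(im)
cv2.imwrite("pics/p4.png",np.hstack(out))
E
```

```text
top 0.045 foremost z -0.0049999999999999975
 top -0.045 foremost z -0.012999999999999998
 scene 0.045 foremost z -0.015
 scene -0.045 foremost z -0.023
```

View pics/p4.png

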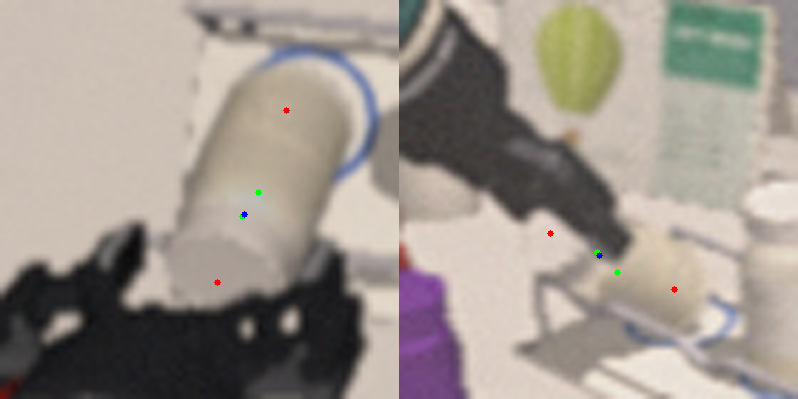

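The bottle model matches the image: the predicted cap centre (red) falls on the cap disc at crop (217,280). The finger tips are only around the cap and shoulder, at crop (140,230)/(345,245) in the top view, about 40 mm behind where they should be. I'll advance further in small, force-checked steps.

{"api": "move_arm", "payload": {"deltas": [[0.7, [0, 0, 0.006], [0, 0, 0]], [0.7, [0, 0, 0.012], [0, 0, 0]], [0.7, [0, 0, 0.012], [0, 0, 0]]]}}

```text
time_s: 3.3
eef_pos: [0.5178, 0.2741, 0.062]
tool_rot: [3.141, 0.646, 3.071]
contact_force: [0.2, 0.6, -0.3]
opening: 0.851
grip_force: 0.0
```

```bash
cat > chk.py <<'E'
from h import *
from station import vision,env
import sys
# bottle moved? compare left ring/bottle foot region with the first top picture
b=Cam(np.load("top0.npz"));c=Cam(vision.get_image("top"))
for nm,(x0,x1,y0,y1) in {"foot":(163,188,146,168),"n1":(193,226,143,180),"n2":(236,266,148,184)}.items():
    A=b.p[y0:y1,x0:x1].astype(np.float32).mean(2);B=c.p[y0:y1,x0:x1].astype(np.float32).mean(2)
    print(nm,cv2.phaseCorrelate(A,B),np.abs(A-B).mean())
E
python3 chk.py
```

```text
foot ((0.49766285388929177, -0.04979017980653744), 0.9648625308275223) 16.443033
n1 ((-0.010512965711928501, -0.0235569048437263), 1.0014815888471074) 16.31122
n2 ((-0.0019903902698601428, -0.09388816968792923), 0.9948928380454028) 17.09352
```

{"api": "move_arm", "payload": {"deltas": [[0.7, [0, 0, 0.005], [0, 0, 0]], [0.7, [0, 0, 0.01], [0, 0, 0]], [0.7, [0, 0, 0.01], [0, 0, 0]]]}}

```text
time_s: 3.72
eef_pos: [0.5239, 0.2737, 0.0541]
tool_rot: [3.141, 0.646, 3.071]
contact_force: [-0.4, -0.7, 0.4]
opening: 0.849
grip_force: 0.0
```

```bash
python3 chk.py
```

```text
foot ((0.5362305053998941, -0.14557351465088608), 0.965385969877243) 16.89697
n1 ((0.021787091143412596, -0.0008239809866346093), 1.014610845843951) 16.839476
n2 ((0.021382729697666747, -0.05245245680005084), 0.9637970339368891) 17.616974
```

{"api": "move_arm", "payload": {"deltas": [[0.7, [0, 0, 0.004], [0, 0, 0]], [0.7, [0, 0, 0.008], [0, 0, 0]], [0.5, [0, 0, 0.008], [0, 0, 0]], [0.2, [0, 0, 0.008], [0, 0, 0]], [0.0, [0, 0, 0.008], [0, 0, 0]], [-0.3, [0, 0, 0.008], [0, 0, 0]], [-0.3, [0, 0, 0.008], [0, 0, 0]], [-0.3, [0, 0, 0.008], [0, 0, 0]], [-0.3, [0, 0, 0.008], [0, 0, 0]]], "newtons": 45}}

```text
time_s: 4.9
eef_pos: [0.5286, 0.2736, 0.0483]
tool_rot: [3.141, 0.646, 3.071]
contact_force: [2.2, 1.7, 0.3]
opening: 0.633
grip_force: 47.6
```

```bash
python3 chk.py;python3 tips.py
```

```text
foot ((1.076432382541217, -0.1859468988333859), 0.8926085638999939) 15.669091
n1 ((0.003703555637265765, -0.04260484986257751), 1.0089925974607468) 16.980616
n2 ((-0.05777225522860974, -0.043763923313655084), 0.9564002196545954) 17.76605
 top 0.045 foremost z -0.016999999999999994
 top -0.045 foremost z -0.023999999999999994
 scene 0.045 foremost z -0.007999999999999993
 scene -0.045 foremost z -0.025999999999999995
```

```bash
cat > plan.py <<'E'
from k import *
from station import env
s=env.read_state();R0=Ro.from_euler("xyz",s["tool_rot"]);p=s["eef_pos"]
u=rk(L,-.0015,0,.0285)
def row(up,ang):
    Q=Ro.from_rotvec(ang*YR) ;P=up+Q.apply(p-u);Rn=Q*R0
    print(np.round(R0.inv().apply(P-p),4).tolist(),np.round((R0.inv()*Rn).as_rotvec(),3).tolist(),np.round(P,3))
for k in range(8):
    f=k/7;row(rk(L,-.0015*(1-f),0,.0285+.022-.022*f*.3),np.radians(52)*f)
row(rk(L,0,0,.008),np.radians(52))
row(rk(L,0,0,.006),np.radians(52))
E
python3 plan.py
```

```text
[-0.0133, 0.0, -0.0176] [0.0, 0.0, 0.0] [0.529 0.274 0.07 ]
[-0.0178, 0.0, -0.0185] [0.0, 0.13, 0.0] [0.532 0.273 0.074]
[-0.0226, 0.0, -0.0189] [0.0, 0.259, 0.0] [0.535 0.273 0.077]
[-0.0275, 0.0, -0.0185] [0.0, 0.389, 0.0] [0.539 0.273 0.08 ]
[-0.0324, 0.0, -0.0174] [0.0, 0.519, 0.0] [0.544 0.273 0.082]
[-0.0373, 0.0, -0.0157] [0.0, 0.648, 0.0] [0.549 0.272 0.083]
[-0.042, 0.0, -0.0133] [0.0, 0.778, 0.0] [0.554 0.272 0.084]
[-0.0464, 0.0, -0.0102] [0.001, 0.908, 0.0] [0.559 0.271 0.084]
[-0.0248, 0.0, 0.0184] [0.001, 0.908, 0.0] [0.559 0.271 0.048]
[-0.0236, 0.0, 0.02] [0.001, 0.908, 0.0] [0.559 0.271 0.046]
```

{"api": "move_arm", "payload": {"deltas": [[-0.3, [-0.007, 0, -0.009], [0, 0, 0]], [-0.3, [-0.013, 0, -0.018], [0, 0, 0]], [-0.3, [-0.018, 0, -0.0185], [0, 0.13, 0]], [-0.3, [-0.0225, 0, -0.019], [0, 0.26, 0]], [-0.3, [-0.0275, 0, -0.0185], [0, 0.39, 0]], [-0.3, [-0.0325, 0, -0.0175], [0, 0.52, 0]], [-0.3, [-0.0375, 0, -0.0155], [0, 0.65, 0]], [-0.3, [-0.042, 0, -0.013], [0, 0.78, 0]], [-0.3, [-0.0465, 0, -0.01], [0, 0.908, 0]], [-0.3, [-0.0465, 0, -0.01], [0, 0.908, 0]], [-0.3, [-0.0465, 0, -0.01], [0, 0.908, 0]]]}}

```text
time_s: 6.42
eef_pos: [0.5593, 0.2713, 0.0841]
tool_rot: [3.141, -0.26, 3.072]
contact_force: [-1.4, -0.4, -1.5]
opening: 0.638
grip_force: 48.2
```

Run:
```python
from k import *
from station import vision,env
s=env.read_state();print(s["joint_pos"],s["contact_force"],s["torque"])
out=[]
for n,b in(("top",(140,130)),("scene",(190,130))):
    c=Cam(vision.get_image(n))
    im=cv2.resize(np.ascontiguousarray(c.p[b[1]:b[1]+80,b[0]:b[0]+80,::-1]),None,fx=5,fy=5,interpolation=cv2.INTER_CUBIC)
    u=rk(L,0,0,.0285)
    for q,col in((u,(0,0,255)),(u+.108*UP,(0,0,255)),(L+.006*UP,(0,255,0))):
        x=(c.pix(q)[0]-b)*5;cv2.circle(im,tuple(int(i) for i in x),2,col,-1)
    out.append(im)
cv2.imwrite("pics/p5.png",np.hstack(out))
```

```text
[0.27781458 0.66981309 0.24127727 1.38759145 0.08821935 0.33693619] [-1.39145821 -0.41173367 -1.53569808] [-0.05957614 -0.29297466  0.02792376]
```

View pics/p5.png

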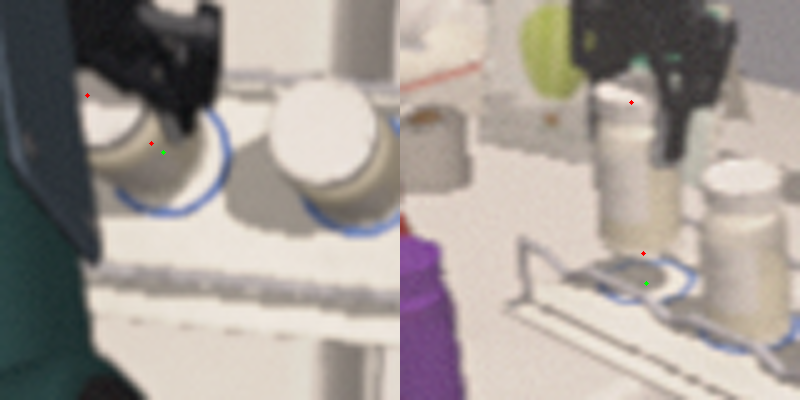

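The bottle is upright and held above its mark. In the scene view its foot is centred near crop (640,237) and the mark centre is at (646,283), so they are in line vertically. I'll lower it until it touches.

{"api": "move_arm", "payload": {"deltas": [[-0.3, [-0.004, 0, 0.0145], [0, 0, 0]], [-0.3, [-0.0077, 0, 0.029], [0, 0, 0]], [-0.3, [-0.0077, 0, 0.029], [0, 0, 0]], [-0.3, [-0.0077, 0, 0.029], [0, 0, 0]]]}}

```text
time_s: 7.02
eef_pos: [0.5593, 0.2713, 0.0537]
tool_rot: [3.141, -0.262, 3.072]
contact_force: [0.1, 0.5, -1.0]
opening: 0.639
grip_force: 48.9
```

{"api": "move_arm", "payload": {"deltas": [[-0.3, [-0.0005, 0, 0.002], [0, 0, 0]], [-0.3, [-0.0009, 0, 0.0035], [0, 0, 0]], [-0.3, [-0.0009, 0, 0.0035], [0, 0, 0]]]}}

```text
time_s: 7.4
eef_pos: [0.5593, 0.2714, 0.0519]
tool_rot: [3.14, -0.261, 3.072]
contact_force: [-4.8, -1.2, 15.8]
opening: 0.638
grip_force: 50.6
```

{"api": "move_arm", "payload": {"deltas": [[-0.3, [0.0003, 0, -0.0012], [0, 0, 0]], [-0.3, [0.0003, 0, -0.0012], [0, 0, 0]], [0.4, [0.0003, 0, -0.0012], [0, 0, 0]], [0.6, [0.0003, 0, -0.0012], [0, 0, 0]], [0.7, [0.0003, 0, -0.0012], [0, 0, 0]], [0.7, [0.0003, 0, -0.0012], [0, 0, 0]], [0.7, [0.0003, 0, -0.0012], [0, 0, 0]]]}}

```text
time_s: 8.28
eef_pos: [0.5595, 0.2713, 0.0518]
tool_rot: [3.141, -0.262, 3.072]
contact_force: [-0.9, -0.1, 0.5]
opening: 0.848
grip_force: 0.0
```

{"api": "move_arm", "payload": {"deltas": [[0.7, [0, 0, -0.03], [0, 0, 0]], [0.7, [0, 0, -0.08], [0, 0, 0]], [0.7, [0, 0, -0.14], [0, 0, 0]], [0.7, [0, 0, -0.18], [0, 0, 0]], [0.7, [0, 0, -0.18], [0, 0, 0]]]}}

```text
time_s: 8.9
eef_pos: [0.6075, 0.2681, 0.2278]
tool_rot: [3.139, -0.257, 3.072]
contact_force: [-0.6, 0.4, -0.5]
opening: 0.851
grip_force: 0.0
```

The bottle is released and the gripper is clear. Next I'll check it numerically, refine the card's corners from the first pictures, and plan the transfer.

```bash
cat > card.py <<'E'
from k import *
T=Cam(np.load("top0.npz"));S=Cam(np.load("scene0.npz"))
def quad(c,seed,box):
    im=cv2.bilateralFilter(c.p,5,30,3);m=np.zeros((422,562),np.uint8)
    cv2.floodFill(im.copy(),m,seed,0,(14,)*3,(14,)*3,4|cv2.FLOODFILL_FIXED_RANGE|cv2.FLOODFILL_MASK_ONLY|(255<<8))
    m=m[1:-1,1:-1];k=max(cv2.findContours(m,cv2.RETR_EXTERNAL,cv2.CHAIN_APPROX_NONE)[0],key=cv2.contourArea)
    print("col",c.p[seed[1],seed[0]],"area",cv2.contourArea(k))
    for e in(2,3,4):
        a=cv2.approxPolyDP(cv2.convexHull(k),e,True)[:,0];print(e,a.tolist())
quad(T,(402,202),0);quad(S,(373,240),0)
E
python3 card.py
python3 - <<'E'
from k import *
from station import env
ch=np.array([-np.sin(-.154),np.cos(-.154),0]);cz=.5*ch+np.cos(np.pi/6)*UP;nn=np.cos(np.pi/6)*ch-.5*UP
R=rot(nn,-cz);top=np.array([.474,-.266,.118])
rows(env.read_state(),[(np.array([.50,.2,.30]),tilt(0)),(np.array([.45,-.02,.32]),tilt(0)),(top+.10*cz,R)])
E
```

```text
col [97 91 82] area 525.0
2 [[400, 179], [410, 188], [405, 226], [392, 218], [395, 183]]
3 [[400, 179], [410, 188], [405, 226], [392, 218], [395, 183]]
4 [[400, 179], [410, 188], [405, 226], [392, 218], [395, 183]]
col [156 146 136] area 1029.5
2 [[382, 214], [388, 219], [394, 248], [372, 264], [357, 228]]
3 [[382, 214], [388, 219], [394, 248], [372, 264], [357, 228]]
4 [[382, 214], [394, 248], [372, 264], [357, 228]]
[0.118, -0.075, -0.047] [0.002, -0.257, -0.0]
[0.157, -0.298, -0.058] [0.002, -0.257, -0.0]
[0.083, -0.491, 0.042] [0.512, -0.229, 0.149]
```

{"api": "move_arm", "payload": {"deltas": [[0.2, [0.06, -0.037, -0.023], [0, -0.13, 0]], [0.2, [0.118, -0.075, -0.047], [0, -0.257, 0]], [0.2, [0.13, -0.13, -0.05], [0, -0.257, 0]], [0.2, [0.14, -0.19, -0.054], [0, -0.257, 0]], [0.2, [0.15, -0.25, -0.058], [0, -0.257, 0]], [0.2, [0.157, -0.298, -0.058], [0, -0.257, 0]], [0.2, [0.14, -0.35, -0.04], [0.13, -0.25, 0.04]], [0.2, [0.12, -0.4, -0.01], [0.26, -0.24, 0.08]], [0.2, [0.1, -0.45, 0.015], [0.39, -0.235, 0.12]], [0.2, [0.083, -0.491, 0.042], [0.512, -0.229, 0.149]], [0.2, [0.083, -0.491, 0.042], [0.512, -0.229, 0.149]], [0.2, [0.083, -0.491, 0.042], [0.512, -0.229, 0.149]]]}}

```text
time_s: 10.4
eef_pos: [0.4803, -0.2149, 0.2062]
tool_rot: [-2.617, -0.005, 2.988]
contact_force: [-0.1, -0.2, 0.6]
opening: 0.602
grip_force: 0.0
```

```bash
cat > tip2.py <<'E'
from k import *
from station import env,vision
s=env.read_state();R=Ro.from_euler("xyz",s["tool_rot"]).as_matrix();p=s["eef_pos"]
print(s["time_s"],p,s["joint_pos"],s["opening"])
for n in("top","scene"):
    b=Cam(np.load(n+"0.npz"));c=Cam(vision.get_image(n))
    cv2.imwrite(f"pics/_{n}.png",c.p[:,:,::-1])
    d=np.abs(cv2.GaussianBlur(c.p,(3,3),0).astype(int)-cv2.GaussianBlur(b.p,(3,3),0)).sum(2)
    uv=np.argwhere((d>100)&(c.p.sum(2)<300))[:,::-1]
    zs=np.arange(-.08,.08,.001)
    for y in np.array([-1,1])*(s["opening"]*.0425+.006):
        q=c.pix(p+R[:,1]*y+np.outer(zs,R[:,2]));on=[np.min(np.hypot(*(uv-k).T))<.9 for k in q]
        print(n,round(y,3),"tip z",zs[on].max() if any(on) else None,"px/m",np.linalg.norm(q[-1]-q[0])/.159)
    if n=="top":T=c
    if n=="top":
        # left bottle: cap disc check
        g=cv2.cvtColor(c.p,cv2.COLOR_RGB2GRAY);x0,y0=140,135
        sub=cv2.resize(g[y0:200,x0:275],None,fx=4,fy=4,interpolation=cv2.INTER_CUBIC)
        C=cv2.HoughCircles(sub,cv2.HOUGH_GRADIENT,1,100,param1=60,param2=15,minRadius=36,maxRadius=58)
        if C is not None:
            for x,y,r in C[0]:print("circ",T.plane((x/4+x0,y/4+y0),.114)[0].round(4),r)
T=Cam(np.load("top0.npz"));S=Cam(np.load("scene0.npz"))
for a,b in(((391.5,218.3),(357,228.3)),((398.7,178),(382.5,213.5)),((405,226),(372,264)),((410,188),(394,248))):print(tri(T,a,S,b))
print([rk(M,0,k*.1,0) for k in(1,0,-1)])
E
python3 tip2.py
```

```text
10.4 [ 0.4802694  -0.21486938  0.206185  ] [-0.29269908  0.24134031 -0.22376206  1.03109285 -0.5195648  -0.15993068] 0.6016452754170506
top -0.032 tip z 0.013000000000000081 px/m 162.1107042407325
top 0.032 tip z 0.07600000000000014 px/m 181.7500491307292
circ [0.5588 0.1695 0.114 ] 43.0
circ [0.5643 0.2667 0.114 ] 41.9
circ [0.5471 0.0684 0.114 ] 48.6
scene -0.032 tip z -0.05199999999999998 px/m 432.62323872193724
scene 0.032 tip z -0.027999999999999955 px/m 410.9213586209691
(array([ 0.42588358, -0.25941204,  0.11717882]), [np.float64(0.001417091246303227), np.float64(0.0014170912463032429)])
(array([ 0.51835488, -0.27538689,  0.11894944]), [np.float64(0.0006981913652990571), np.float64(0.0006981913652990823)])
(array([ 0.41301402, -0.31156774,  0.0458766 ]), [np.float64(0.0009416629426739816), np.float64(0.0009416629426740867)])
(array([ 0.50564256, -0.32279847,  0.04424321]), [np.float64(0.002378672934420647), np.float64(0.00237867293442059)])
[array([0.56599428, 0.2707551 , 0.        ]), array([0.559, 0.171, 0.   ]), array([0.55200572, 0.0712449 , 0.        ])]
```

Run:
```python
from k import *
from station import env,vision
s=env.read_state();R=Ro.from_euler("xyz",s["tool_rot"]).as_matrix();p=s["eef_pos"]
for n in("scene","top"):
    b=Cam(np.load(n+"0.npz"));c=Cam(vision.get_image(n));zs=np.arange(-.07,.051,.005)
    A,B=[cv2.cvtColor(q.p,cv2.COLOR_RGB2GRAY).astype(np.float32) for q in(c,b)]
    for y in(-.048,-.04,-.032,-.026,0,.026,.032,.04,.048):
        q=c.pix(p+R[:,1]*y+np.outer(zs,R[:,2])).astype(np.float32)
        d=cv2.remap(A,q[:,:1],q[:,1:],1)-cv2.remap(B,q[:,:1],q[:,1:],1)
        print(n,y,d[:,0].astype(int).tolist())
```

```text
scene -0.048 [-33, -38, -30, -7, -1, -4, -3, -2, -1, -1, -4, 0, 0, -2, 1, 0, -2, -2, 3, -3, 0, 1, 0, 0, -1]
scene -0.04 [-36, -38, -40, -32, -31, -26, -17, -20, -17, 1, 59, -3, 0, 0, -2, 1, 0, 0, 1, 0, 0, 1, 2, 3, 0]
scene -0.032 [-38, -39, -36, -36, -34, -32, -26, -29, -23, -6, 88, 8, 0, -1, 0, 0, 0, -1, 0, 0, 0, 0, 0, -1, 0]
scene -0.026 [-44, -37, -39, -26, -2, 13, 16, 26, 32, 18, 78, 15, -1, 0, -3, 0, 1, -4, 0, -2, -1, 1, 0, 3, 1]
scene 0 [-2, -3, -2, 0, 1, -2, -2, 1, -5, -1, 0, 0, -3, 0, 2, 0, -1, 0, 0, -2, 0, 0, -1, 1, 0]
scene 0.026 [-25, -34, -39, -39, -47, -47, -49, -48, -64, -19, -11, 5, 0, 0, 0, -3, -2, -2, 1, 0, 1, -2, -1, 1, 1]
scene 0.032 [-20, -20, -42, -40, -46, -46, -47, -56, -47, -17, -16, 1, -3, 0, 0, 0, 1, 0, -5, -1, 0, 0, -1, 0, 0]
scene 0.04 [-17, -28, -43, -29, -1, -7, -9, -9, 15, 25, 17, 12, -1, 0, 0, -4, 0, 0, -2, 3, 4, -3, 2, 0, 0]
scene 0.048 [-18, -40, -40, -9, -11, -9, 4, -9, 9, 15, 3, -1, 0, -1, 0, 0, -1, 0, 0, -3, 0, -2, 2, 0, 0]
top -0.048 [-45, -46, -52, -55, -63, -69, -67, -52, -24, 0, 19, 26, 26, 25, 27, 27, 28, 26, 29, 27, 25, 27, 29, 28, 30]
top -
[... 230 characters left out ...]
24, 26]
top -0.026 [-42, -44, -41, -37, -34, -23, -11, -4, -4, -6, -12, -13, -9, 3, 2, -1, -14, -15, -7, 7, 21, 26, 26, 25, 27]
top 0 [-84, -85, -85, -87, -85, -84, -80, -70, -41, -28, -37, -58, -50, -35, -18, -13, -8, -1, 0, 3, 9, 11, 8, 9, 7]
top 0.026 [54, 69, 76, 75, 66, 80, 82, 84, 79, 80, 85, 81, 79, 81, 80, 77, 77, 81, 82, 80, 71, 71, 77, 74, 69]
top 0.032 [38, 39, 49, 65, 82, 90, 88, 88, 85, 81, 87, 76, 77, 76, 80, 79, 78, 78, 76, 76, 77, 79, 79, 76, 80]
top 0.04 [72, 68, 53, 43, 33, 33, 53, 59, 71, 71, 73, 70, 74, 66, 69, 69, 73, 67, 67, 66, 57, 53, 62, 68, 61]
top 0.048 [38, 23, 2, -3, -13, -13, 0, -14, -51, -41, -35, -27, -18, -11, -15, -14, -19, -28, -22, -15, -16, -17, 4, 2, -2]
```

```bash
cat > cplan.py <<'E'
from k import *
from station import env
YC=-.165;ch=np.array([-np.sin(YC),np.cos(YC),0]);cz=.5*ch+np.cos(np.pi/6)*UP;nn=np.cos(np.pi/6)*ch-.5*UP
RC=rot(nn,-cz);top=np.array([.4725,-.265,.118])
if __name__=="__main__":rows(env.read_state(),[(top+.03*cz,RC),(top-.043*cz,RC)])
E
python3 cplan.py
```

```text
[0.001, 0.001, 0.07] [-0.002, 0.003, 0.011]
[0.001, 0.001, 0.143] [-0.002, 0.003, 0.011]
```

{"api": "move_arm", "payload": {"deltas": [[0.2, [0.001, 0.001, 0.035], [-0.002, 0.003, 0.011]], [0.2, [0.001, 0.001, 0.07], [-0.002, 0.003, 0.011]], [0.2, [0.001, 0.001, 0.105], [-0.002, 0.003, 0.011]], [0.2, [0.001, 0.001, 0.105], [-0.002, 0.003, 0.011]], [0.2, [0.001, 0.001, 0.105], [-0.002, 0.003, 0.011]]]}}

```text
time_s: 11.22
eef_pos: [0.472, -0.2661, 0.1163]
tool_rot: [-2.618, -0.0, 2.977]
contact_force: [0.5, -0.0, -0.5]
opening: 0.598
grip_force: 0.0
```

Run:
```python
from cplan import *
from station import vision
s=env.read_state();R=Ro.from_euler("xyz",s["tool_rot"]).as_matrix();p=s["eef_pos"];print(s["contact_force"])
c=Cam(vision.get_image("scene"));A=cv2.cvtColor(c.p,cv2.COLOR_RGB2GRAY).astype(np.float32)
# profile across the closing line at tool z offsets, in scene view
ys=np.arange(-.05,.0501,.0025)
for z in(-.05,-.04,-.03,-.02,-.015,-.01,0):
    q=c.pix(p+np.outer(ys,R[:,1])+z*R[:,2]).astype(np.float32)
    print(z,cv2.remap(A,q[:,:1],q[:,1:],1)[:,0].astype(int).tolist())
t=top+np.outer([-.049,0,.049],np.cross(nn,cz));print(c.pix(t),c.pix(p-.017*R[:,2]),c.pix(p))
```

```text
[ 0.45246646 -0.02599708 -0.48927033]
-0.05 [165, 149, 114, 80, 63, 61, 64, 58, 56, 64, 86, 109, 110, 107, 109, 119, 125, 126, 131, 146, 184, 206, 215, 216, 215, 193, 153, 105, 68, 56, 53, 57, 58, 56, 60, 70, 85, 100, 123, 162, 194]
-0.04 [166, 153, 123, 88, 68, 65, 64, 61, 62, 77, 123, 142, 136, 120, 119, 135, 144, 144, 143, 135, 133, 133, 131, 132, 129, 121, 102, 79, 64, 58, 59, 59, 58, 57, 61, 75, 88, 98, 98, 107, 124]
-0.03 [160, 158, 134, 95, 69, 61, 63, 59, 62, 85, 117, 140, 134, 120, 133, 159, 182, 191, 196, 198, 196, 193, 174, 152, 133, 122, 102, 82, 67, 61, 60, 59, 59, 60, 64, 72, 88, 99, 124, 160, 193]
-0.02 [193, 209, 215, 213, 205, 193, 177, 159, 140, 128, 133, 136, 125, 119, 132, 171, 193, 202, 202, 200, 197, 188, 171, 151, 132, 127, 123, 114, 104, 98, 89, 76, 68, 60, 58, 73, 104, 142, 182, 205, 213]
-0.015 [193, 183, 183, 188, 194, 201, 209, 210, 209, 205, 198, 192, 181, 178, 184, 194, 203, 198, 189, 177, 164, 153, 148, 154, 171, 190, 200, 207, 210, 212, 212, 205, 195, 186, 180, 179, 185, 197, 206, 213, 214]
-0.01 [191, 165, 148, 146, 148, 152, 155, 158, 169, 184, 193, 193, 190, 184, 178, 174, 170, 165, 176, 191, 201, 208, 210, 212, 213, 214, 215, 215, 213, 212, 212, 213, 214, 214, 216, 215, 213, 214, 215, 215, 214]
0 [146, 146, 146, 146, 147, 147, 148, 149, 150, 150, 148, 148, 147, 149, 150, 148, 138, 123, 113, 113, 125, 138, 152, 165, 179, 190, 201, 208, 213, 216, 215, 214, 214, 213, 213, 214, 214, 213, 214, 215, 216]
[[356.32235537 227.84817042]
 [369.69649235 220.24931783]
 [382.35693449 213.05596893]] [[367.62685171 214.46212525]] [[369.97150479 221.09127308]]
```

{"api": "move_arm", "payload": {"deltas": [[0.2, [0, 0, 0.013], [0, 0, 0]], [0.2, [0, 0, 0.026], [0, 0, 0]], [0.2, [0, 0, 0.038], [0, 0, 0]], [0.2, [0, 0, 0.038], [0, 0, 0]]]}}

```text
time_s: 11.78
eef_pos: [0.4681, -0.2851, 0.082]
tool_rot: [-2.618, -0.002, 2.976]
contact_force: [0.2, -0.2, -0.3]
opening: 0.598
grip_force: 0.0
```

{"api": "move_arm", "payload": {"deltas": [[-0.2, [0, 0, 0], [0, 0, 0]], [-0.5, [0, 0, 0], [0, 0, 0]], [-0.7, [0, 0, 0], [0, 0, 0]], [-0.8, [0, 0, 0], [0, 0, 0]], [-1, [0, 0, 0], [0, 0, 0]], [-1, [0, 0, 0], [0, 0, 0]], [-1, [0, 0, 0], [0, 0, 0]], [-1, [0, 0, 0], [0, 0, 0]]], "newtons": 30}}

```text
time_s: 12.78
eef_pos: [0.4683, -0.2851, 0.0822]
tool_rot: [-2.618, -0.002, 2.977]
contact_force: [0.3, 3.6, 5.1]
opening: 0.067
grip_force: 31.9
```

{"api": "move_arm", "payload": {"deltas": [[-1, [0, 0, -0.015], [0, 0, 0]], [-1, [0, 0, -0.035], [0, 0, 0]], [-1, [0, 0, -0.06], [0, 0, 0]], [-1, [0, 0, -0.09], [0, 0, 0]], [-1, [0, 0, -0.09], [0, 0, 0]], [-1, [0, 0, -0.09], [0, 0, 0]]]}}

```text
time_s: 13.52
eef_pos: [0.4754, -0.2409, 0.1592]
tool_rot: [-2.618, -0.003, 2.976]
contact_force: [-1.4, -0.1, -0.7]
opening: 0.065
grip_force: 30.8
```

```bash
cat > splan.py <<'E'
from k import *
from station import env
SL=np.array([.526,-.009,0])
def go(st,zs,dx=0,dy=0,dyaw=0):
    R=tilt(0)
    rows(st,[(SL+dx*XR+dy*YR+(z-.003)*UP,R) for z in zs])
if __name__=="__main__":
    s=env.read_state();print(s["joint_pos"]);go(s,[.20,.14])
E
python3 splan.py
```

```text
[-0.34506296  0.26733473 -0.32375297  0.87920241 -0.51484847 -0.20712042]
[-0.012, 0.185, -0.154] [-0.523, -0.027, -0.092]
[-0.012, 0.215, -0.102] [-0.523, -0.027, -0.092]
```

{"api": "move_arm", "payload": {"deltas": [[-1, [-0.002, 0.03, -0.05], [-0.1, -0.005, -0.018]], [-1, [-0.005, 0.07, -0.08], [-0.2, -0.01, -0.036]], [-1, [-0.007, 0.11, -0.11], [-0.32, -0.016, -0.055]], [-1, [-0.01, 0.15, -0.135], [-0.42, -0.022, -0.074]], [-1, [-0.012, 0.185, -0.154], [-0.523, -0.027, -0.092]], [-1, [-0.012, 0.2, -0.128], [-0.523, -0.027, -0.092]], [-1, [-0.012, 0.215, -0.102], [-0.523, -0.027, -0.092]], [-1, [-0.012, 0.215, -0.102], [-0.523, -0.027, -0.092]], [-1, [-0.012, 0.215, -0.102], [-0.523, -0.027, -0.092]]]}}

```text
time_s: 14.65
eef_pos: [0.5267, -0.0091, 0.1413]
tool_rot: [-3.141, 0.001, 3.071]
contact_force: [0.3, -0.1, -0.5]
opening: 0.067
grip_force: 30.8
```

Run:
```python
from splan import *
from station import vision
s=env.read_state();R=Ro.from_euler("xyz",s["tool_rot"]).as_matrix();p=s["eef_pos"];print(p,s["tool_rot"],s["joint_pos"])
for n in("scene","top"):
    b=Cam(np.load(n+"0.npz"));c=Cam(vision.get_image(n))
    A,B=[cv2.cvtColor(q.p,cv2.COLOR_RGB2GRAY).astype(np.float32) for q in(c,b)]
    g=lambda I,q:cv2.remap(I,*[np.ascontiguousarray(q[:,k:k+1].astype(np.float32)) for k in(0,1)],1)[:,0].astype(int).tolist()
    if n=="scene":
        for x in(-.03,-.02,0,.02,.03):   # along z, below TCP, on card face (y=-.003)
            zs=np.arange(.04,.076,.002);q=c.pix(p+x*R[:,0]-.003*R[:,1]+np.outer(zs,R[:,2]));print("z",x,list(zip(zs.round(3).tolist(),g(A,q),g(B,q))))
        for z in(.0,.02,.04):
            xs=np.r_[np.arange(-.062,-.034,.002),np.arange(.036,.063,.002)];q=c.pix(p+z*R[:,2]-.003*R[:,1]+np.outer(xs,R[:,0]));print("x",z,list(zip(xs.round(3).tolist(),g(A,q),g(B,q))))
    else:
        for x in(-.035,.035):
          for z in(0,):
            ys=np.arange(-.02,.0201,.002);q=c.pix(p+x*R[:,0]+(-.04)*R[:,2]+np.outer(ys,R[:,1]));print("y",x,list(zip(ys.round(3).tolist(),g(A,q),g(B,q))))
```

```text
[ 0.5267374  -0.00914163  0.14126641] [-3.14111065e+00  6.78908002e-04  3.07088915e+00] [-1.71867743e-01  3.01269824e-01 -2.06751286e-01  1.06205110e+00
 -4.10975197e-04 -1.01164222e-01]
z -0.03 [(0.04, 111, 68), (0.042, 110, 69), (0.044, 111, 69), (0.046, 113, 68), (0.048, 113, 68), (0.05, 114, 66), (0.052, 117, 63), (0.054, 115, 75), (0.056, 119, 98), (0.058, 133, 136), (0.06, 170, 176), (0.062, 209, 211), (0.064, 215, 216), (0.066, 218, 218), (0.068, 216, 216), (0.07, 215, 215), (0.072, 213, 215), (0.074, 215, 215)]
z -0.02 [(0.04, 113, 69), (0.042, 113, 65), (0.044, 115, 65), (0.046, 116, 65), (0.048, 116, 66), (0.05, 114, 101), (0.052, 119, 142), (0.054, 139, 192), (0.056, 169, 211), (0.058, 198, 219), (0.06, 211, 219), (0.062, 218, 218), (0.064, 217, 215), (0.066, 217, 216), (0.068, 216, 216), (0.07, 215, 216), (0.072, 215, 215), (0.074, 216, 215)]
z 0 [(0.04, 114, 200), (0.042, 115, 214), (0.044, 116, 221), (0.046, 112, 219), (0.048, 110, 217), (0.05, 111, 215), (0.052, 122, 213), (0.054, 137, 205), (0.056, 157, 192), (0.058, 159, 175), (0.06, 157, 161), (0.062, 153, 154), (0.
[... 2474 characters left out ...]
78, 179), (-0.012, 78, 179), (-0.01, 79, 179), (-0.008, 79, 179), (-0.006, 79, 179), (-0.004, 79, 180), (-0.002, 78, 180), (-0.0, 79, 179), (0.002, 79, 179), (0.004, 78, 179), (0.006, 76, 180), (0.008, 77, 179), (0.01, 78, 180), (0.012, 78, 180), (0.014, 78, 179), (0.016, 78, 179), (0.018, 79, 180), (0.02, 79, 179)]
y 0.035 [(-0.02, 79, 196), (-0.018, 80, 192), (-0.016, 79, 170), (-0.014, 78, 129), (-0.012, 78, 86), (-0.01, 79, 55), (-0.008, 79, 59), (-0.006, 80, 89), (-0.004, 80, 115), (-0.002, 81, 120), (-0.0, 80, 107), (0.002, 79, 81), (0.004, 81, 62), (0.006, 79, 66), (0.008, 79, 80), (0.01, 78, 97), (0.012, 78, 114), (0.014, 79, 122), (0.016, 79, 137), (0.018, 79, 172), (0.02, 79, 195)]
```

{"api": "move_arm", "payload": {"deltas": [[-1, [0, 0, 0.03], [0, 0, 0]], [-1, [0, 0, 0.045], [0, 0, 0]], [-1, [0, 0, 0.052], [0, 0, 0]], [-1, [0, 0, 0.056], [0, 0, 0]], [-1, [0, 0, 0.056], [0, 0, 0]]]}}

```text
time_s: 15.38
eef_pos: [0.5268, -0.0088, 0.0851]
tool_rot: [-3.141, 0.001, 3.071]
contact_force: [0.0, 0.5, -1.0]
opening: 0.067
grip_force: 30.8
```

{"api": "move_arm", "payload": {"deltas": [[-1, [0, 0, 0.004], [0, 0, 0]], [-1, [0, 0, 0.008], [0, 0, 0]], [-1, [0, 0, 0.008], [0, 0, 0]]]}}

```text
time_s: 15.75
eef_pos: [0.5264, -0.0086, 0.0764]
tool_rot: [3.141, 0.0, 3.071]
contact_force: [1.1, 2.2, -2.2]
opening: 0.064
grip_force: 30.6
```

{"api": "move_arm", "payload": {"deltas": [[-1, [0, 0.0007, 0.003], [0, 0, 0]], [-1, [0, 0.0007, 0.007], [0, 0, 0]], [-1, [0, 0.0007, 0.007], [0, 0, 0]]]}}

```text
time_s: 16.12
eef_pos: [0.5263, -0.0082, 0.0694]
tool_rot: [-3.141, -0.0, 3.071]
contact_force: [-0.3, 0.1, -0.5]
opening: 0.066
grip_force: 30.8
```

Clean. Continuing down to the floor.

{"api": "move_arm", "payload": {"deltas": [[-1, [0, 0, 0.003], [0, 0, 0]], [-1, [0, 0, 0.006], [0, 0, 0]], [-1, [0, 0, 0.009], [0, 0, 0]], [-1, [0, 0, 0.009], [0, 0, 0]]]}}

```text
time_s: 16.62
eef_pos: [0.5276, -0.0083, 0.0624]
tool_rot: [-3.141, 0.004, 3.071]
contact_force: [-6.2, 2.6, 27.3]
opening: 0.064
grip_force: 36.6
```

{"api": "move_arm", "payload": {"deltas": [[-1, [0, 0, -0.0015], [0, 0, 0]], [-1, [0, 0, -0.0015], [0, 0, 0]], [-0.7, [0, 0, -0.0015], [0, 0, 0]], [-0.4, [0, 0, -0.0015], [0, 0, 0]], [-0.3, [0, 0, -0.0015], [0, 0, 0]], [-0.3, [0, 0, -0.0015], [0, 0, 0]], [-0.3, [0, 0, -0.03], [0, 0, 0]], [-0.3, [0, 0, -0.08], [0, 0, 0]], [-0.3, [0, 0, -0.14], [0, 0, 0]], [-0.3, [0, 0, -0.17], [0, 0, 0]], [-0.3, [0, 0, -0.17], [0, 0, 0]]]}}

```text
time_s: 18.0
eef_pos: [0.5275, -0.0082, 0.2327]
tool_rot: [-3.141, 0.004, 3.071]
contact_force: [0.2, 0.1, 0.0]
opening: 0.35
grip_force: 0.0
```

{"api": "move_arm", "payload": {"deltas": [[-0.3, [0.05, -0.05, -0.03], [0, 0, 0]], [-0.3, [0.09, -0.1, -0.05], [0, 0, 0]], [-0.3, [0.12, -0.16, -0.05], [0, 0, 0]], [-0.3, [0.14, -0.22, -0.05], [0, 0, 0]], [-0.3, [0.15, -0.28, -0.05], [0, 0, 0]], [-0.3, [0.15, -0.33, -0.05], [0, 0, 0]], [-0.3, [0.15, -0.33, -0.05], [0, 0, 0]], [-0.3, [0.15, -0.33, -0.05], [0, 0, 0]]]}}

```text
time_s: 19.0
eef_pos: [0.3533, -0.3266, 0.2797]
tool_rot: [3.14, -0.001, 3.07]
contact_force: [-0.6, 0.3, 0.1]
opening: 0.346
grip_force: 0.0
```

Run:
```python
from splan import *
from station import vision
s=env.read_state();print(s["eef_pos"],s["contact_force"])
C={n:Cam(vision.get_image(n)) for n in("scene","top")}
for n in C: np.savez(n+"1.npz",pixels=C[n].p,**{k:v for k,v in np.load(n+"0.npz").items() if k!="pixels"})
g=lambda c,q:cv2.remap(cv2.cvtColor(c.p,cv2.COLOR_RGB2GRAY).astype(np.float32),*[np.ascontiguousarray(q[:,k:k+1].astype(np.float32)) for k in(0,1)],1)[:,0].astype(int).tolist()
S,T=C["scene"],C["top"]
# card: top edge height in scene (face y=-.003), expected .104
for x in(-.04,0,.04):
    zs=np.arange(.09,.12,.002);print("cardtop",x,list(zip(zs.round(3).tolist(),g(S,S.pix(SL+x*XR-.003*YR+np.outer(zs,UP))))))
# card upright: top view, y profile at z=.104
for x in(-.04,0,.04):
    ys=np.arange(-.014,.0141,.002);print("cardy",x,list(zip(ys.round(3).tolist(),g(T,T.pix(SL+x*XR+.104*UP+np.outer(ys,YR))))))
# bottles: horizontal width in scene at two heights -> axis, for the 3 bottles
cd=S.R[0]*[1,1,0];cd/=np.linalg.norm(cd)
for nm,c0 in(("left",L),("mid",M),("right",M-.1*YR)):
    for z in(.03,.06,.106):
        t=np.arange(-.05,.05,.001);v=np.array(g(S,S.pix(c0+z*UP+np.outer(t,cd))),float)
        d=np.gradient(cv2.GaussianBlur(v[None],(7,1),1.5)[0]);i,j=np.argmax(np.abs(d[5:45]))+5,np.argmax(np.abs(d[55:95]))+55
        print(nm,z,"edges",t[i].round(3),t[j].round(3),"mid",((t[i]+t[j])/2).round(4))
# ring pixels still visible around the left mark in the top view, angle coverage
m=blue(T);v,u=np.nonzero(m);P=T.plane(np.c_[u,v],.006)[:,:2]
for nm,c0 in(("left",L),("mid",M),("right",M-.1*YR)):
    k=P[np.hypot(*(P-c0[:2]).T)<.045]-c0[:2];r=np.hypot(*k.T)
    f=least_squares(lambda q:np.hypot(*(k-q).T)-.032,[0,0],loss="soft_l1",f_scale=.001);print(nm,len(k),"ring centre",(c0[:2]+f.x).round(4))
G=cv2.cvtColor(T.p,cv2.COLOR_RGB2GRAY);sub=cv2.resize(G[130:195,135:275],None,fx=6,fy=6,interpolation=cv2.INTER_CUBIC)
for x,y,r in cv2.HoughCircles(sub,cv2.HOUGH_GRADIENT,1,120,param1=80,param2=12,minRadius=60,maxRadius=76)[0]:print("cap",T.plane(((x+.5)/6-.5+135,(y+.5)/6-.5+130),.114)[0].round(4),r)
```

```text
[ 0.35334835 -0.3265656   0.279749  ] [-0.63920737  0.34370273  0.10596535]
cardtop -0.04 [(0.09, 127), (0.092, 126), (0.094, 126), (0.096, 125), (0.098, 125), (0.1, 125), (0.102, 127), (0.104, 136), (0.106, 151), (0.108, 164), (0.11, 165), (0.112, 162), (0.114, 157), (0.116, 157), (0.118, 157)]
cardtop 0 [(0.09, 124), (0.092, 125), (0.094, 127), (0.096, 127), (0.098, 126), (0.1, 125), (0.102, 128), (0.104, 136), (0.106, 145), (0.108, 148), (0.11, 118), (0.112, 90), (0.114, 63), (0.116, 62), (0.118, 62)]
cardtop 0.04 [(0.09, 122), (0.092, 122), (0.094, 123), (0.096, 123), (0.098, 122), (0.1, 123), (0.102, 124), (0.104, 125), (0.106, 129), (0.108, 135), (0.11, 166), (0.112, 196), (0.114, 212), (0.116, 215), (0.118, 211)]
cardy -0.04 [(-0.014, 131), (-0.012, 89), (-0.01, 58), (-0.008, 46), (-0.006, 66), (-0.004, 95), (-0.002, 114), (0.0, 114), (0.002, 99), (0.004, 69), (0.006, 43), (0.008, 43), (0.01, 64), (0.012, 97), (0.014, 122)]
cardy 0 [(-0.014, 130), (-0.012, 91), (-0.01, 63), (-0.008, 54), (-0.006, 73), (-0.004, 102), (-0.002, 119), (0.0, 117), (0.002, 93), (0.004, 63), (0.006, 43), (0.008, 42), (0.01, 62), (0.012, 94), (0.014, 118)]
cardy 0.04 [(-0.014, 128), (-0.012, 94), (-0.01, 73), (-0.008, 63), (-0.006, 67), (-0.004, 84), (-0.002, 103), (0.0, 95), (0.002, 79), (0.004, 66), (0.006, 64), (0.008, 74), (0.01, 99), (0.012, 131), (0.014, 167)]
left 0.03 edges -0.029 0.036 mid 0.0035
left 0.06 edges -0.029 0.027 mid -0.001
left 0.106 edges -0.02 0.018 mid -0.001
mid 0.03 edges -0.042 0.04 mid -0.001
mid 0.06 edges -0.03 0.044 mid 0.007
mid 0.106 edges -0.039 0.044 mid 0.0025
right 0.03 edges -0.021 0.01 mid -0.0055
right 0.06 edges -0.03 0.035 mid 0.0025
right 0.106 edges -0.026 0.032 mid 0.003
left 43 ring centre [0.5673 0.2721]
mid 40 ring centre [0.5606 0.1719]
right 40 ring centre [0.5538 0.0719]
cap [0.5331 0.0615 0.114 ] 75.4
cap [0.5646 0.267  0.114 ] 60.7
cap [0.5587 0.1706 0.114 ] 62.8
```

The checks hold up. The card's top edge is at about 104 mm and it is level and upright, so it is fully down. The bottle stands upright within about 4 mm of its mark, and the robot touches nothing.

```bash
python3 -c "
from station import order
print(order.hand_in())"
```

```text
the job is handed in; nothing more can be done
None
```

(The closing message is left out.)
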